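Unlock the kiln control box

TASK

Switch on the kiln at its grey control box: press down on the rubber pad of the blue dust shutter and drag the shutter fully back (towards the arm) to uncover the keyhole. Take the red key from its terracotta holder, push it fully home in the brass slot, turn it clockwise to its stop, and let go, leaving it there with the shutter still open. Leave the plate, the jars and the brush where they are.

Things in the scene. Friction and masses are not known exactly. Their poses are not given: they have to be found in the camera images.
- control_box: Grey steel box, fixed, 200 (x) by 130 (y) by 80 mm high. Origin: centre of its underside. Its +x points away from the arm, give or take 0.4 rad of yaw. The rotor's axis stands at x = +40, y = 0 mm. Two aluminium rails 6 mm wide, 6 mm high run along x on its top, centred at y = +-34.5 mm. On top, a red dot beyond the rotor (+x) marks off, a green dot on its -y side marks on.
- shutter (a joint): Slide (m) of the flat blue shutter, 70 (box x) by 60 by 4 mm, its upper face 5 mm above the box top. 0 = shut, centred over the rotor's axis; grows as it slides along the box's -x to its stop at 0.065 = fully open, its edge then 30 mm clear of the rotor's axis. Starts at 0 to 0.012, hiding the keyhole. Friction about 1.2 N; stays where it is left.
- pad_top (a point): Centre of the upper face of the black ribbed rubber pad on the shutter, 36 (box x) by 40 mm (box y), 12 mm nearer the arm than the shutter's centre; moves with it. The face stands 4 mm above the shutter (9 mm above the box top) and is sprung: it gives up to 3 mm, at 8 N. Its axes are the box's.
- rotor (a joint): Angle (rad) of the round key rotor, steel with a square brass middle, 45 mm across, its slotted face flush with the box top. 0 = off, 1.5 = on, with a hard stop at each; grows clockwise as seen from above. Starts at 0 to 0.2. Friction about 0.06 N m; stays where it is left.
- slot_mouth (a point): Centre of the mouth of the key slot, on the rotor's axis, 80 mm above the bench. The slot is 19.8 by 6.8 mm and 27 mm deep; its long side runs along this point's x axis, which turns with the rotor and agrees with the box's +x at joint value 0. z is up. Hidden under the shutter at the start.
- key: Red key standing upright in its holder, 50 g. Origin: the tip of its steel blade; z up along the key. Blade 18 (x) by 5 mm (y) with a round foot, from 0 to 24 mm; steel collar 28 mm across from 24 to 28 mm; red flat grip, 34 (x) by 10 mm (y), from 28 to 76 mm. The same after a half turn about z. Play in the rotor's slot: 0.9 mm each way, about 0.15 rad of turn.
- key_collar (a point): Centre of the underside of the key's collar, 24 mm above the blade's tip, axes as the key's. With the key fully home the collar rests on the rotor's face and this point meets slot_mouth. In the holder it rests on the holder's top.
- key_holder: Fixed terracotta block, 60 by 60 by 40 mm high, with a slot along its x axis, 20.5 by 7.5 mm and 28 mm deep, in the middle of its top, where the key stands (collar on the block, key origin 16 mm above the bench). Origin: centre of its underside. To the left or to the right of the control box.
- glaze_jar: Lidded glass glaze jar with a white cap, 64 mm across, 85 mm high, to be left alone; on the other side of the box from the key holder. Origin: centre of its underside.
- plate: Loose terracotta plate, 170 mm across, 20 mm high, beyond the box, to be left alone. Origin: centre of its underside.
- green_jar: White jar with a green cap, 68 mm across, 75 mm high, beyond the box, to be left alone. Origin: centre of its underside.
- brush: Paint brush with a yellow handle, lying on the bench beyond the left end of the work, to be left alone. Origin: on its underside, about half way along it.
Mind the look-alikes: they are no part of the job. Several things have the shape of the control_box; the one meant has the colours described above.

How it is judged (in metres and radians):
On the way, in this order (a step that is already met when the one before it is completed fails the run):
1. the shutter is drawn fully back (value of joint shutter above 0.055 m), for 0.1 s.
2. the key is fully home in the slot, before it is turned (z of key in the frame of slot_mouth below -0.02 m and horizontal distance between key and slot_mouth below 0.004 m and angle between the x axis of key and the x axis of slot_mouth, either way round below 0.3 rad and angle between key's own z axis and vertical below 0.15 rad and value of joint rotor below 0.6 rad), for 0.1 s.
3. the key is turned clockwise to on (value of joint rotor above 1.35 rad), for 0.2 s.
At the end, for the whole second after the job is handed in: The shutter is open (joint above 0.055 m of 0.065), the rotor is turned to on (above 1.35 rad of 1.5), and the key stands at rest in the slot, fully home (its tip at least 20 mm below the slot's mouth and within 4 mm of its centre, within 0.3 rad of the slot's direction, tilted less than 0.15 rad) (z of key in the frame of slot_mouth below -0.02 m and horizontal distance between key and slot_mouth below 0.004 m and angle between the x axis of key and the x axis of slot_mouth, either way round below 0.3 rad and angle between key's own z axis and vertical below 0.15 rad and value of joint rotor above 1.35 rad and value of joint shutter above 0.055 m and linear speed of key below 0.02 m/s); the robot touches nothing.
It fails at once if the glaze jar is moved by more than 25 mm (distance of glaze_jar from where it was at the start of the episode above 0.025 m).
It fails at once if the plate is moved by more than 25 mm (distance of plate from where it was at the start of the episode above 0.025 m).
It fails at once if the green jar is moved by more than 25 mm (distance of green_jar from where it was at the start of the episode above 0.025 m).
It fails at once if the brush is moved by more than 25 mm (distance of brush from where it was at the start of the episode above 0.025 m).
It also fails if it takes over 66 s, if anything falls off the work surface, if the arm or the gripper's body presses on something with over 40 N, if the wrist force passes 120 N, or if a joint passes its speed limit or range.

ROBOT

A 6-joint arm with a two-finger parallel gripper is mounted at the origin on the work surface. World frame = base frame: x ahead of the robot, y to its left, z up, the work surface at z = 0. Lengths are in m, angles in degrees, forces in N, time in s.
With the tool pointing down it reaches from about 0.3 to 0.75 m from the base axis. Payload 8.5 kg.
Tool frame: the origin (TCP) lies at the centre of the arm's flange, where the gripper is bolted on; the fingertips stand 173 mm ahead of it and the grasp point (between the pads) lies env.pinch_z ahead of it (env.pinch_z is the distance from the TCP to the grasp point, in m); z points along the fingers, y is the line along which they close (so a half turn about z gives the same grasp; the last joint's range is limited). The gripper opens to 85 mm and grips with 20 to 120 N. Pads are 22 mm wide; open, the fingers measure 114 mm over their backs; the gripper's body (76 mm by 85 mm) begins 54 mm behind the grasp point. The pads swing forward as they close: fully open they stand 13 mm farther back than shut.
Start: joints at [-87.794, 21.807, 74.336, -0, 83.858, -12.336], TCP at [0.138, -0.532, 0.405] pointing down, gripper open.
Joint ranges: [-178.18, 178.18], [-50.72, 133.34], [12.68, 142.11], [-81.47, 261.47], [9.98, 163.14], [-165.26, 165.26]. Speed limits (degrees/s): [136.94, 136.94, 180, 180, 180, 180].

INTERFACE

Orientations are given as a 3x3 rotation matrix whose columns are the frame's x, y, z axes.
In Python, from rig import env, get_image, job, spotter gives the robot as it stands. The module is installed in compiled form; this text tells all that it offers.
- The arm moves only by the shell command python3 -m creep 'ROWS' [FORCE]. ROWS is text: rows parted by semicolons, each of 7 numbers parted by spaces: the turn, a rotation vector about the tool's x, y, z in units of 8 degrees (1.0 is 8 degrees), then the shift along the tool's x, y, z in units of 30 mm (1.0 is 30 mm), then the finger opening in mm, from 0 to 85.4. A call has 1 to 12 rows; each row is the pose to reach, as a shift and turn from the pose commanded when the call began, along the tool's axes at that moment; what a row does not reach only later rows make up. A row lasts 1/10 s, in which the tool goes at most 50 mm and 8.59 degrees, less where a joint would pass 70% of its speed; a pose out of reach is approached as far as the arm can. A call with a gripper value outside its range is refused whole. The fingers move at their own pace and stop on an object; FORCE is the grip in N (left out, the last holds). Time passes only in rows, so rows that repeat a pose let the fingers close. It gives the time, the measured TCP pose, the force, the opening and the grip force at its end, in the units of the state.
- env.observe(): the state, without advancing time (a new reading comes with each control period).
- get_image(name): name is "scene" or "side" or "wrist"; returns a dict with "image" (420x560x3 uint8, blue, green, red), "depth" (420x560 float32, m along the optical axis (not along the pixel's ray), 0 where there is no reading), "intrinsics" (3x3 intrinsics, pixels), "view" (4x4, takes a point from world to camera coordinates). Camera axes: x right, y up, looking along -z (the intrinsics and any distortion apply to the point x, -y, -z); pixel columns grow to the right and rows downward; lengths in m; the calibration is good to about 2 mm. A picture is of the moment at which its call begins.
- job.close_job(): hands the job in; it is judged then, once.
Trained networks look in a picture, given as the dict that the camera call returned (one of the last four; its "shot" number tells which), for a name from the list of things; names that differ only in an ending like _2 or _b are one class to them, and where a whole thing is asked for, a point or a joint stands for the part that bears it (a point fixed in the world has none). Each returns a list of dicts, best first, with "p" (0 to 1); they miss things now and then, are a little off and sometimes report something else, mostly with a low value. They report only what shows in the picture. A call takes as long as a camera call. They do not tell look-alikes from the thing itself.
- spotter.boxes_of(label, picture): "xy" ([column, row] in pixels, amid what is visible of it).
The state is a dict: "time_s": time; "q": joint angles; "qvel": joint speeds; "joint_efforts": joint torques, N m; "position": TCP position; "tool_rot": TCP orientation; "ft_force": force on the tool from outside, world axes, zero at the start; "wrist_torque": the same for the moment, N m; "grip_width": finger opening in m; "gripper_force": force on a finger pad.
Only numpy, scipy, OpenCV 4.12 (cv2) and the standard library are available. Lean on these libraries where they do the work, as an engineer would, in place of code of your own. Each camera call takes 0.05 s, during which the arm holds its last target. There are 200 camera calls.

## Working session

There is one attempt and no reset: what is moved stays moved. The work goes in short steps, Python scripts to look and compute and a shell command to move; the robot and the scene stay as the last step left them, time stands still between calls to the robot, and variables do not carry over. Pictures are saved under pics/ and viewed, at most 10 in all, crops included, and the job is handed in when it is done.

```bash
mkdir -p pics; cat > h.py <<'E'
import numpy as np, cv2
from rig import env,get_image,job,spotter
def px2w(p,u,v,z=None):
    K=np.array(p["intrinsics"]);V=np.linalg.inv(np.array(p["view"]))
    d=p["depth"][int(round(v)),int(round(u))] if z is None else 1.
    r=np.array([(u-K[0,2])/K[0,0],-(v-K[1,2])/K[1,1],-1.])
    R,o=V[:3,:3],V[:3,3]
    w=R@r
    return o+w*((z-o[2])/w[2] if z is not None else d)
def cloud(p):
    K=np.array(p["intrinsics"]);V=np.linalg.inv(np.array(p["view"]))
    h,w=p["depth"].shape;u,v=np.meshgrid(np.arange(w),np.arange(h));d=p["depth"]
    P=np.stack([(u-K[0,2])/K[0,0]*d,-(v-K[1,2])/K[1,1]*d,-d],-1)
    return P@V[:3,:3].T+V[:3,3]
def w2px(p,X):
    K=np.array(p["intrinsics"]);c=np.array(p["view"])@np.r_[X,1]
    return K[0,0]*c[0]/-c[2]+K[0,2],K[1,1]*-c[1]/-c[2]+K[1,2]
def plan(pos,R):
    "row (turn, shift) from current measured pose to target"
    s=env.observe();R0=np.array(s["tool_rot"])
    rv=np.degrees(cv2.Rodrigues(R0.T@R)[0].ravel())/8
    return np.round(np.r_[rv,R0.T@(np.array(pos)-s["position"])/.03],2)
def down(yaw):
    "tool down, y (closing line) at yaw rad in world"
    y=np.array([np.cos(yaw),np.sin(yaw),0]);z=np.array([0,0,-1.])
    return np.stack([np.cross(y,z),y,z],1)
E
python3 - <<'E'
from h import *
s=env.observe();print(env.pinch_z,s["position"],np.round(s["tool_rot"],3).tolist(),s["ft_force"],s["grip_width"])
ims=[]
for n in("scene","side"):
    p=get_image(n);ims.append(p["image"].copy())
    for l in("control_box","shutter","pad_top","key","key_holder","glaze_jar","plate","green_jar","brush"):
        for b in spotter.boxes_of(l,p)[:3]:
            u,v=b["xy"];print(n,l,round(b["p"],2),np.round([u,v]),np.round(px2w(p,u,v),3))
    cv2.imwrite(f"pics/{n}.png",p["image"])
E
```

```text
0.1547 [ 0.1381157  -0.53232904  0.40410027] [[0.968, 0.251, -0.0], [0.251, -0.968, 0.002], [0.0, -0.001, -1.0]] [ 0.37271054  0.09090587 -0.84964123] 0.08532303484207795
scene control_box 0.88 [270. 246.] [ 0.559 -0.019  0.088]
scene control_box 0.85 [129. 273.] [ 0.314 -0.213  0.09 ]
scene shutter 0.79 [135. 277.] [ 0.33  -0.215  0.087]
scene shutter 0.56 [285. 235.] [ 0.763 -0.388  0.871]
scene pad_top 0.62 [281. 237.] [0.571 0.012 0.09 ]
scene pad_top 0.5 [128. 274.] [ 0.315 -0.218  0.091]
scene key 0.6 [297. 149.] [0.484 0.284 0.076]
scene key_holder 0.79 [294. 162.] [0.485 0.27  0.04 ]
scene glaze_jar 0.36 [294. 161.] [0.486 0.268 0.043]
scene plate 0.71 [358. 327.] [ 0.804 -0.077  0.007]
scene green_jar 0.66 [369. 236.] [0.75  0.113 0.073]
scene brush 0.58 [304. 130.] [0.453 0.407 0.023]
scene brush 0.27 [294. 148.] [0.479 0.282 0.078]
side control_box 0.94 [284. 211.] [0.525 0.049 0.082]
side control_box 0.57 [380. 183.] [ 0.336 -0.163  0.08 ]
side shutter 0.87 [271. 194.] [0.579 0.014 0.089]
side shutter 0.56 [388. 174.] [ 0.325 -0.197  0.09 ]
side pad_top 0.62 [275. 198.] [0.562 0.026 0.091]
side pad_top 0.48 [395. 174.] [ 0.309 -0.206  0.089]
side key_holder 0.86 [260. 307.] [0.461 0.297 0.041]
side key_holder 0.69 [254. 295.] [0.476 0.293 0.072]
side glaze_jar 0.72 [343. 158.] [ 0.468 -0.227  0.075]
side glaze_jar 0.72 [257. 309.] [0.464 0.303 0.039]
side glaze_jar 0.53 [236. 372.] [0.441 0.435 0.018]
side plate 0.95 [225. 170.] [ 0.804 -0.101  0.002]
side green_jar 0.77 [194. 218.] [0.729 0.155 0.063]
side green_jar 0.24 [339. 159.] [ 0.479 -0.23   0.064]
side brush 0.7 [237. 371.] [0.439 0.432 0.021]
side brush 0.51 [195. 216.] [0.726 0.156 0.071]
```

View pics/side.png

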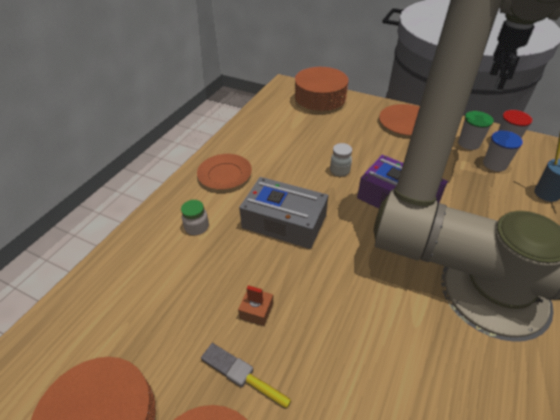

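View pics/scene.png

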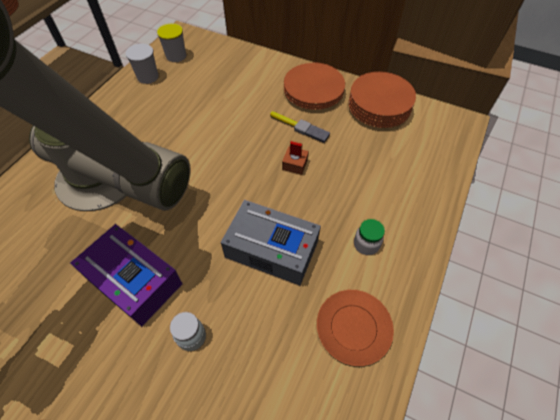

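The pictures show the grey box at (284,211) in side and (272,240) in scene, with the key in its holder at about (257,300) and (295,155). The purple decoy box is at (400,183) in side. The white jar stands to the right, and the plate, green jar and brush are clear of the work. Next I fit the box and key from depth.

```bash
cat >> h.py <<'E'
def sel(p,c,r,z0,z1):
    C=cloud(p);m=(p["depth"]>0)&(np.hypot(C[...,0]-c[0],C[...,1]-c[1])<r)&(C[...,2]>z0)&(C[...,2]<z1)
    return C[m],p["image"][m].astype(int)
def rect(P):
    (c,s,a)=cv2.minAreaRect((P[:,:2]*1000).astype(np.float32));return np.round(c,1),np.round(s,1),round(a,1)
E
python3 - <<'E'
from h import *
A=[];B=[]
for n in("scene","side"):
    p=get_image(n);print([k for k in p])
    P,c=sel(p,(.545,.01),.16,.07,.1)
    print(n,"box",len(P),rect(P),np.median(P[:,2]));A.append(P)
    b,g,r=c.T
    blue=(b>100)&(b>1.6*r)&(b>1.3*g);print(" blue",rect(P[blue]),P[blue].mean(0))
    for nm,m in(("red",(r>130)&(r>2*g)),("green",(g>90)&(g>1.5*r)&(g>1.3*b))):
        if m.any():print(nm,m.sum(),P[m].mean(0))
    Pk,c=sel(p,(.475,.285),.06,.05,.12)
    print(" key",len(Pk),rect(Pk),Pk.mean(0),Pk[:,2].max())
    Ph,c=sel(p,(.475,.285),.06,.03,.046)
    print(" holder",len(Ph),rect(Ph),Ph.mean(0));B.append(Ph)
print(rect(np.vstack(A)),rect(np.vstack(B)))
E
```

```text
['image', 'depth', 'intrinsics', 'view', 'shot']
scene box 4321 (array([543.1,  14. ]), array([200.8, 133. ]), 4.2) 0.0808644696130606
 blue (array([578.6,  17.8]), array([71.9, 62.4]), 4.2) [0.58622254 0.01666029 0.08502863]
red 17 [0.62761078 0.02044214 0.08141909]
green 21 [ 0.58583947 -0.03006525  0.08116339]
 key 163 (array([479.6, 287.7]), array([33.1, 14.1]), 10.6) [0.48054868 0.28492874 0.0752844 ] 0.09516714412894589
 holder 314 (array([479.2, 287.7]), array([61.8, 62.2]), 8.1) [0.4828812  0.27849624 0.03980776]
['image', 'depth', 'intrinsics', 'view', 'shot']
side box 2899 (array([541.1,  15.1]), array([202.1, 135.3]), 3.6) 0.08077254976102488
 blue (array([577. ,  17.6]), array([69.7, 59.6]), 4.2) [0.58279998 0.0191229  0.085417  ]
red 5 [0.62569841 0.0226205  0.08140939]
green 3 [ 0.58450185 -0.03038274  0.0809453 ]
 key 222 (array([475.8, 290.1]), array([33.7, 10.9]), 8.1) [0.47462665 0.2920927  0.0768263 ] 0.0945179759302407
 holder 535 (array([476.2, 289.5]), array([60.8, 61.3]), 8.0) [0.47068297 0.29797823 0.03973644]
(array([542. ,  14.5]), array([202.9, 135.9]), 4.2) (array([478. , 288.4]), array([64., 64.]), 8.1)
```

```bash
python3 - <<'E'
from h import *
a=np.radians(4.2)
print(plan([.566,.0170,.31],down(a)))
E
```

```text
[  0.     0.    -9.96  18.4  -14.14   3.16]
```

```bash
R='0 0 -9.96 18.4 -14.14 1 0'; python3 -m creep '0 0 -9.96 18.4 -14.14 1 0;0 0 -9.96 18.4 -14.14 1 0;0 0 -9.96 18.4 -14.14 1 0;0 0 -9.96 18.4 -14.14 1 0;0 0 -9.96 18.4 -14.14 1 0;0 0 -9.96 18.4 -14.14 1 0;0 0 -9.96 18.4 -14.14 1 0;0 0 -9.96 18.4 -14.14 1 0;0 0 -9.96 18.4 -14.14 1 0;0 0 -9.96 18.4 -14.14 1 0;0 0 -9.96 18.4 -14.14 1 0;0 0 -9.96 18.4 -14.14 1 0' 30
python3 - <<'E'
from h import *
a=np.radians(4.2)
print(plan([.566,.0170,.31],down(a)))
E
```

```text
time_s: 2.3
position: [0.5074, -0.0574, 0.379]
tool_rot: [[-0.074, 0.997, 0.0], [0.997, 0.074, -0.0], [-0.0, 0.0, -1.0]]
ft_force: [0.1, -0.6, 0.5]
grip_width: -0.0002
gripper_force: 0.0
[0.   0.   0.   2.33 2.13 2.3 ]
```

```bash
python3 -m creep '0 0 0 2.33 2.13 2.3 0;0 0 0 2.33 2.13 2.3 0;0 0 0 2.33 2.13 2.3 0;0 0 0 2.33 2.13 2.3 0;0 0 0 2.33 2.13 2.3 0'
python3 - <<'E'
from h import *
a=np.radians(4.2)
print(plan([.566,.0170,.31],down(a)),plan([.566,.0170,.26],down(a)))
p=get_image("wrist");cv2.imwrite("pics/w1.png",p["image"])
for l in("pad_top","shutter"):
    for b in spotter.boxes_of(l,p)[:2]:print(l,b["p"],b["xy"],px2w(p,*b["xy"]))
print(w2px(p,[.566,.017,.089]))
E
```

```text
time_s: 2.8
position: [0.5649, 0.0143, 0.3106]
tool_rot: [[-0.073, 0.997, 0.001], [0.997, 0.073, -0.0], [-0.001, 0.001, -1.0]]
ft_force: [-0.8, -0.1, 0.2]
grip_width: 0.0002
gripper_force: 0.0
[0.   0.   0.   0.09 0.04 0.02] [0.   0.   0.   0.09 0.04 1.69]
pad_top 0.65 [287.4, 221.7] [0.5704432  0.0216277  0.08791288]
shutter 0.76 [308.2, 219.6] [0.58427004 0.02390366 0.08724948]
(np.float64(280.27823537613517), np.float64(228.2966661529585))
```

View pics/w1.png

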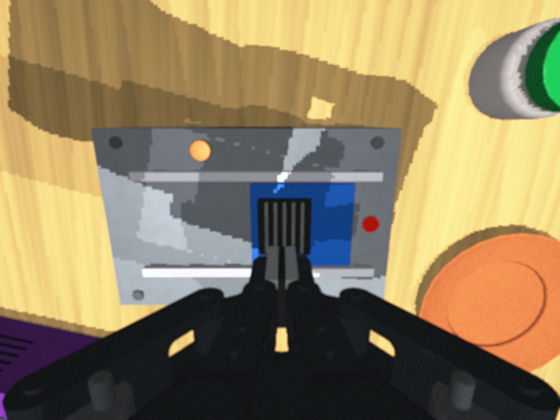

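The wrist view shows the pad at about (285,228), partly behind the fingertips, which agrees with the estimate. Pressing now.

```bash
python3 -m creep '0 0 0 0.09 0.06 1.0 0;0 0 0 0.09 0.06 1.4 0;0 0 0 0.09 0.06 1.54 0;0 0 0 0.09 0.06 1.6 0;0 0 0 0.09 0.06 1.63 0;0 0 0 0.09 0.06 1.66 0;0 0 0 0.09 0.06 1.66 0'
```

```text
time_s: 3.65
position: [0.5668, 0.0176, 0.2609]
tool_rot: [[-0.074, 0.997, 0.002], [0.997, 0.074, -0.001], [-0.001, 0.001, -1.0]]
ft_force: [-0.6, -1.2, 3.8]
grip_width: -0.0002
gripper_force: 2.0
```

```bash
python3 -m creep '0 0 0 0 0 0.05 0;0 0 0 0 0 0.05 0;0 0 0 0 -0.2 0.05 0;0 0 0 0 -0.4 0.05 0;0 0 0 0 -0.7 0.05 0;0 0 0 0 -1.0 0.05 0;0 0 0 0 -1.3 0.05 0;0 0 0 0 -1.6 0.05 0;0 0 0 0 -1.85 0.05 0;0 0 0 0 -2.0 0.05 0;0 0 0 0 -2.1 0.05 0;0 0 0 0 -2.1 0.05 0'
```

```text
time_s: 4.85
position: [0.5043, 0.013, 0.2598]
tool_rot: [[-0.073, 0.997, 0.004], [0.997, 0.073, -0.001], [-0.001, 0.004, -1.0]]
ft_force: [0.9, -0.8, 6.8]
grip_width: 0.0002
gripper_force: 3.5
```

```bash
python3 -m creep '0 0 0 0 -0.1 0.0 0;0 0 0 0 -0.17 0.0 0;0 0 0 0 -0.17 0.0 0'; python3 -m creep '0 0 0 0 0 -0.4 0;0 0 0 0 0 -1.5 0;0 0 0 0 -1 -3 0;0 0 0 0 -2 -4 40;0 0 0 0 -2 -4 60;0 0 0 0 -2 -4 60;0 0 0 0 -2 -4 60'
python3 - <<'E'
from h import *
for n in("scene","side","wrist"):
    p=get_image(n);cv2.imwrite(f"pics/{n}2.png",p["image"])
    P,c=sel(p,(.545,.01),.12,.075,.1);b,g,r=c.T
    blue=(b>100)&(b>1.6*r)&(b>1.3*g)
    if blue.any():print(n,"blue",blue.sum(),rect(P[blue]))
    for l in("slot_mouth","rotor"):
        for b in spotter.boxes_of(l,p)[:2]:print(n,l,b["p"],np.round(b["xy"],1),px2w(p,*b["xy"],.08))
    print(w2px(p,[.5823,.0174,.08]))
    if n=="wrist":
        u,v=map(int,w2px(p,[.5823,.0174,.08]));x,y=max(u-90,0),max(v-70,0)
        cv2.imwrite("pics/wc.png",cv2.resize(p["image"][y:v+70,x:u+90],None,fx=4,fy=4,interpolation=cv2.INTER_CUBIC));print(x,y)
E
```

```text
time_s: 5.15
position: [0.4997, 0.0127, 0.2599]
tool_rot: [[-0.073, 0.997, 0.006], [0.997, 0.073, -0.001], [-0.001, 0.006, -1.0]]
ft_force: [3.8, -0.0, 6.6]
grip_width: 0.0001
gripper_force: 3.2
time_s: 5.85
position: [0.4393, 0.0083, 0.3777]
tool_rot: [[-0.074, 0.997, -0.001], [0.997, 0.074, 0.001], [0.001, -0.001, -1.0]]
ft_force: [-0.6, 0.4, -0.7]
grip_width: 0.058
gripper_force: 0.0
scene blue 89 (array([529.2,  -4.4]), array([83.7, 41.3]), 37.6)
scene slot_mouth 0.81 [283.9 239.5] [0.57691974 0.01362664 0.08      ]
scene rotor 0.8 [288.3 237.7] [0.58400002 0.02243841 0.08      ]
scene rotor 0.24 [294.2 149. ] [0.47972451 0.27780152 0.08      ]
(np.float64(286.7005230674604), np.float64(239.11892498938963))
side blue 58 (array([535.7,  21.2]), array([31.4, 71.2]), 39.3)
side slot_mouth 0.42 [269.2 197. ] [0.5822127  0.01962696 0.08      ]
side rotor 0.61 [292.3 200.6] [0.52161025 0.00541569 0.08      ]
side rotor 0.55 [269.4 195.5] [0.58439772 0.01432298 0.08      ]
(np.float64(269.5627514200219), np.float64(196.46341729399458))
wrist blue 3177 (array([519.2,  12.8]), array([70.2, 60.7]), 4.5)
wrist slot_mouth 0.9 [435.8 200.6] [0.5815895  0.02148478 0.08      ]
wrist slot_mouth 0.17 [358.1 205.4] [0.51137054 0.011736   0.08      ]
wrist rotor 0.97 [438.  201.3] [0.58373866 0.02098105 0.08      ]
(np.float64(435.61197808079845), np.float64(204.95633763553494))
345 134
```

View wc.

View pics/wc.png

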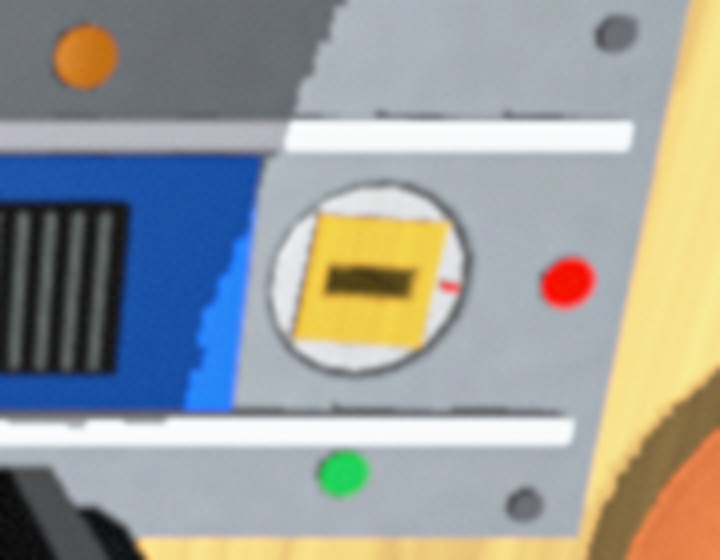

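The crop shows the uncovered rotor at crop (370,280), which is image (437.5,204). The slot is turned slightly clockwise and the shutter is fully back. I measure the brass square in world coordinates, then plan the key grasp.

```bash
cat >> h.py <<'E'
def brass(p,c=(.5823,.0174)):
    im=p["image"].astype(int);b,g,r=im[...,0],im[...,1],im[...,2]
    u,v=map(int,w2px(p,[*c,.08]));m=((r>b*1.5)&(g>b*1.3)&(r>110)).astype(np.uint8)
    f=p["intrinsics"][0][0];d=p["depth"][v,u];k=int(.026*f/d)
    mm=np.zeros_like(m);mm[v-k:v+k,u-k:u+k]=m[v-k:v+k,u-k:u+k]
    cs=cv2.findContours(mm,cv2.RETR_EXTERNAL,cv2.CHAIN_APPROX_NONE)[0]
    q=max(cs,key=cv2.contourArea)[:,0]
    W=np.array([px2w(p,*x,.08) for x in q]);return rect(W)
E
python3 - <<'E'
from h import *
for n in("wrist","scene","side"):
    p=get_image(n);print(n,brass(p))
s=env.observe()
print(plan([.478,.2885,.32],down(np.radians(98))))
E
```

```text
wrist (array([583.6,  18.4]), array([30.5, 29.7]), 0.1)
scene (array([582.2,  17.9]), array([29.6, 29.7]), 89.4)
side (array([581.6,  17.2]), array([29.8, 29.5]), 2.0)
[  0.    -0.   -11.72   9.22   1.99   1.95]
```

```bash
python3 -m creep '0 0 -11.72 9.22 1.99 1.5 60;0 0 -11.72 9.22 1.99 1.5 60;0 0 -11.72 9.22 1.99 1.5 60;0 0 -11.72 9.22 1.99 1.5 60;0 0 -11.72 9.22 1.99 1.5 60;0 0 -11.72 9.22 1.99 1.5 60;0 0 -11.72 9.22 1.99 1.5 60;0 0 -11.72 9.22 1.99 1.5 60;0 0 -11.72 9.22 1.99 1.5 60;0 0 -11.72 9.22 1.99 1.5 60;0 0 -11.72 9.22 1.99 1.5 60;0 0 -11.72 9.22 1.99 1.5 60'
python3 - <<'E'
from h import *
p=get_image("wrist");cv2.imwrite("pics/w3.png",p["image"])
for z0,z1 in((.05,.12),(.035,.045),(.085,.1)):
    P,c=sel(p,(.478,.288),.05,z0,z1);print(len(P),rect(P) if len(P) else 0)
print(env.observe()["q"],plan([.478,.2885,.32],down(np.radians(98))))
print(w2px(p,[.478,.2885,.092]))
E
```

```text
time_s: 7.65
position: [0.4781, 0.2886, 0.3336]
tool_rot: [[-0.99, -0.14, -0.0], [-0.14, 0.99, -0.0], [0.0, -0.0, -1.0]]
ft_force: [-0.6, -1.1, -0.2]
grip_width: 0.0602
gripper_force: 0.0
696 (array([479.1, 290.1]), array([33.6, 10. ]), 7.8)
3677 (array([479.7, 290.2]), array([60.3, 60.1]), 7.7)
582 (array([479.1, 290.3]), array([33.6,  9.7]), 7.9)
[ 1.89702315e+01  2.61226532e+01  7.96893376e+01  4.42464576e-04
  7.41924668e+01 -7.88414950e+01] [-0.   -0.   -0.02  0.   -0.    0.45]
(np.float64(280.2738723424112), np.float64(219.2042831087676))
```

View pics/w3.png

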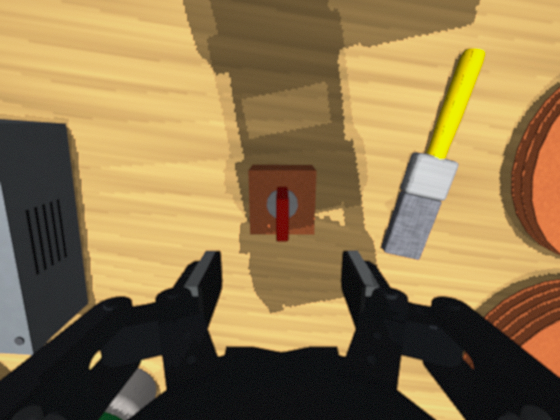

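The wrist view shows the key at (282,213), with the fingers straddling it squarely and the brush well clear. Descending and gripping.

```bash
python3 -m creep '0 0 0 -0.02 0.03 1 50;0 0 0 -0.02 0.03 2 50;0 0 0 -0.02 0.03 3 50;0 0 0 -0.02 0.03 3.4 50;0 0 0 -0.02 0.03 3.6 50;0 0 0 -0.02 0.03 3.6 30;0 0 0 -0.02 0.03 3.6 0;0 0 0 -0.02 0.03 3.6 0;0 0 0 -0.02 0.03 3.6 0;0 0 0 -0.02 0.03 3.6 0;0 0 0 -0.02 0.03 3.6 0;0 0 0 -0.02 0.03 3.6 0' 60
```

```text
time_s: 8.9
position: [0.4788, 0.2897, 0.2269]
tool_rot: [[-0.99, -0.139, 0.002], [-0.139, 0.99, 0.001], [-0.003, 0.001, -1.0]]
ft_force: [0.9, -0.7, 6.6]
grip_width: 0.0093
gripper_force: 58.9
```

```bash
python3 -m creep '0 0 0 0 0 -1 0;0 0 0 0 0 -2 0;0 0 0 0 0 -3.6 0;0 0 0 0 0 -3.6 0;0 0 0 0 0 -3.6 0'
python3 - <<'E'
from h import *
print(plan([.5825,.0178,.335],down(np.radians(90.5))))
p=get_image("wrist");cv2.imwrite("pics/w4.png",p["image"])
P,c=sel(p,env.observe()["position"][:2],.05,.15,.25);b,g,r=c.T;m=(r>90)&(r>2*g);print(m.sum(),rect(P[m]),P[m].mean(0),P[m][:,2].max(),env.observe()["position"])
E
```

```text
time_s: 9.4
position: [0.4783, 0.2895, 0.3344]
tool_rot: [[-0.99, -0.139, 0.002], [-0.139, 0.99, 0.001], [-0.002, 0.0, -1.0]]
ft_force: [-0.7, -0.4, -2.1]
grip_width: 0.0091
gripper_force: 59.2
[ 0.    0.01  0.93 -2.18 -9.45 -0.02]
1630 (array([477.8, 289.9]), array([32.5,  9.5]), 7.6) [0.47671052 0.29001512 0.19840913] 0.20065445076463012 [0.47819063 0.289467   0.33317118]
```

View pics/w4.png

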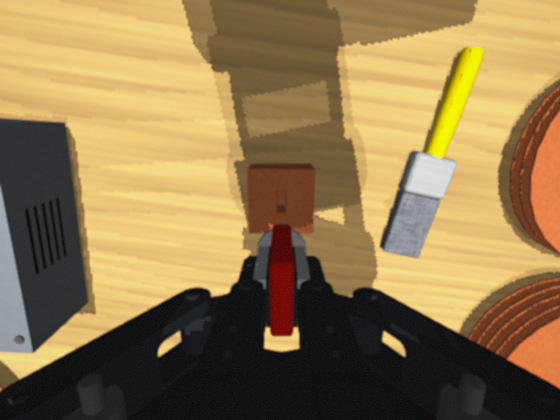

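The key is held upright and central at (282,280), and the empty holder slot shows at (281,200). Moving over the rotor.

```bash
python3 -m creep '0 0 0.93 -2.18 -9.45 -0.05 0;0 0 0.93 -2.18 -9.45 -0.05 0;0 0 0.93 -2.18 -9.45 -0.05 0;0 0 0.93 -2.18 -9.45 -0.05 0;0 0 0.93 -2.18 -9.45 -0.05 0;0 0 0.93 -2.18 -9.45 -0.05 0;0 0 0.93 -2.18 -9.45 -0.05 0;0 0 0.93 -2.18 -9.45 -0.05 0;0 0 0.93 -2.18 -9.45 -0.05 0'
python3 - <<'E'
from h import *
s=env.observe();print(s["position"],s["q"][5])
p=get_image("wrist");cv2.imwrite("pics/w5.png",p["image"])
u,v=map(int,w2px(p,[.5823,.0174,.08]));x,y=u-80,v-60;print(u,v,x,y)
cv2.imwrite("pics/wc5.png",cv2.resize(p["image"][y:v+60,x:u+80],None,fx=5,fy=5,interpolation=cv2.INTER_CUBIC))
print(brass(p))
P,c=sel(p,s["position"][:2],.05,.15,.25);b,g,r=c.T;m=(r>90)&(r>2*g);print(m.sum(),rect(P[m]))
# differential check: what pixel ought the slot centre take if TCP is exactly right
R=np.array(s["tool_rot"])
E
```

```text
time_s: 10.35
position: [0.5823, 0.0187, 0.3342]
tool_rot: [[-1.0, -0.01, -0.002], [-0.01, 1.0, 0.001], [0.002, 0.001, -1.0]]
ft_force: [0.1, -0.4, -0.2]
grip_width: 0.0097
gripper_force: 59.2
[0.5823191  0.01874048 0.33416984] -100.38768673613613
278 215 198 155
(array([582.7,  18.1]), array([28.4, 29.3]), 1.5)
1813 (array([581.2,  19.7]), array([ 9.1, 33.2]), 89.9)
```

View pics/wc5.png

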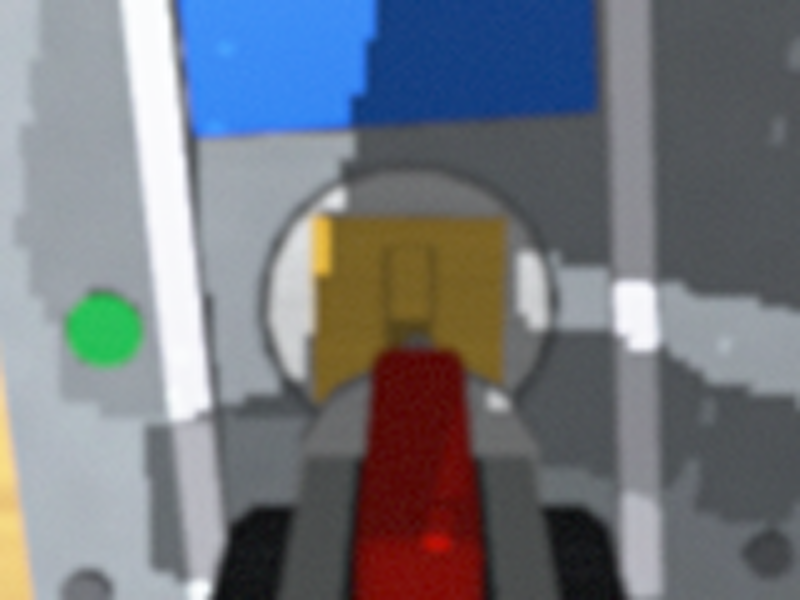

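```bash
python3 - <<'E'
from h import *
q=[];K=[];B=[]
for i in range(8):
    p=get_image("wrist");s=env.observe();q.append(s["position"])
    P,c=sel(p,s["position"][:2],.05,.15,.25);b,g,r=c.T;m=(r>90)&(r>2*g);K.append(rect(P[m])[0]);B.append(brass(p)[0])
q=np.array(q)*1000;print(q.mean(0),q.std(0),np.mean(K,0),np.mean(B,0))
for n in("scene","side"):
    p=get_image(n)
    P,c=sel(p,(.582,.018),.03,.15,.25);b,g,r=c.T;m=(r>90)&(r>2*g);print(n,m.sum(),rect(P[m]) if m.sum()>3 else 0,P[m].mean(0))
E
```

```text
[582.45864637  18.66374039 335.05378805] [0.09375105 0.33406634 0.14967985] [581.6375  19.7125] [583.25  18.2 ]
scene 0 0 [nan nan nan]
side 0 0 [nan nan nan]<stdin>:9: RuntimeWarning: Mean of empty slice.
  ret = um.true_divide(
```

```bash
python3 -m creep '0 0 0 -0.02 -0.043 0.5 0;0 0 0 -0.02 -0.043 1.0 0;0 0 0 -0.02 -0.043 1.25 0;0 0 0 -0.02 -0.043 1.35 0;0 0 0 -0.02 -0.043 1.45 0;0 0 0 -0.02 -0.043 1.5 0;0 0 0 -0.02 -0.043 1.55 0;0 0 0 -0.02 -0.043 1.6 0;0 0 0 -0.02 -0.043 1.6 0'
```

```text
time_s: 11.8
position: [0.5833, 0.0166, 0.2871]
tool_rot: [[-1.0, -0.009, -0.0], [-0.009, 1.0, -0.0], [0.0, -0.0, -1.0]]
ft_force: [0.9, -0.8, -0.5]
grip_width: 0.0094
gripper_force: 59.2
```

```bash
python3 -m creep '0 0 0 0 0 0.1 0;0 0 0 0 0 0.2 0;0 0 0 0 0 0.3 0;0 0 0 0 0 0.4 0;0 0 0 0 0 0.5 0;0 0 0 0 0 0.6 0;0 0 0 0 0 0.65 0;0 0 0 0 0 0.68 0;0 0 0 0 0 0.7 0;0 0 0 0 0 0.7 0;0 0 0 0 0 0.7 0'
```

```text
time_s: 12.9
position: [0.5832, 0.0167, 0.2668]
tool_rot: [[-1.0, -0.01, 0.001], [-0.01, 1.0, -0.0], [-0.001, -0.0, -1.0]]
ft_force: [-3.1, -0.6, 5.1]
grip_width: 0.0096
gripper_force: 60.3
```

```bash
python3 -m creep '0 0 0 0.02 0 -0.02 0;0 0 0.5 0.02 0 -0.02 0;0 0 1 0.02 0 -0.02 0;0 0 1.5 0.02 0 -0.02 0;0 0 2 0.02 0 -0.02 0;0 0 2.5 0.02 0 -0.02 0;0 0 3 0.02 0 -0.02 0;0 0 3.5 0.02 0 -0.02 0;0 0 4 0.02 0 -0.02 0;0 0 4.5 0.02 0 -0.02 0;0 0 5 0.02 0 -0.02 0;0 0 5 0.02 0 -0.02 0'; python3 -c "
from h import *
print(env.observe()['wrist_torque'])"
```

```text
time_s: 14.1
position: [0.5828, 0.0166, 0.2669]
tool_rot: [[-0.772, 0.636, 0.001], [0.636, 0.772, -0.0], [-0.001, 0.0, -1.0]]
ft_force: [0.4, 0.5, 1.9]
grip_width: 0.0095
gripper_force: 59.5
[ 0.04388055 -0.00431011  0.0215301 ]
```

```bash
python3 -m creep '0 0 0.5 0 0 0 0;0 0 1 0 0 0 0;0 0 1.5 0 0 0 0;0 0 2 0 0 0 0;0 0 2.5 0 0 0 0;0 0 3 0 0 0 0;0 0 3.5 0 0 0 0;0 0 4 0 0 0 0;0 0 4.5 0 0 0 0;0 0 5 0 0 0 0;0 0 5.3 0 0 0 0;0 0 5.3 0 0 0 0'; python3 -c "
from h import *
print(env.observe()['wrist_torque'])"
```

```text
time_s: 15.3
position: [0.5825, 0.0164, 0.2669]
tool_rot: [[-0.143, 0.99, -0.001], [0.99, 0.143, -0.001], [-0.0, -0.001, -1.0]]
ft_force: [-3.3, -1.5, 4.2]
grip_width: 0.0096
gripper_force: 59.8
[-0.35582847  0.56267205 -0.0781766 ]
```

```bash
python3 -m creep '0 0 0.3 0.03 0 0 0;0 0 0.6 0.03 0 0 0;0 0 0.9 0.03 0 0 0;0 0 1.1 0.03 0 0 0;0 0 1.1 0.03 0 0 0;0 0 1.1 0.03 0 0 0'; python3 -c "
from h import *
print(env.observe()['wrist_torque'])"
```

```text
time_s: 15.9
position: [0.5824, 0.0169, 0.2669]
tool_rot: [[0.009, 1.0, -0.001], [1.0, -0.009, -0.002], [-0.002, -0.001, -1.0]]
ft_force: [-3.4, -4.8, 4.0]
grip_width: 0.0092
gripper_force: 59.8
[-0.97641133  0.73738255 -0.02189763]
```

```bash
python3 -m creep '0 0 0.2 -0.03 -0.01 0 0;0 0 0.4 -0.03 -0.01 0 0;0 0 0.4 -0.03 -0.01 0 0;0 0 0.4 -0.03 -0.01 0 0'; python3 - <<'E'
from h import *
print(env.observe()['wrist_torque'])
for n in("scene","side"):
    p=get_image(n);print(n,brass(p))
p=get_image("wrist");u,v=map(int,w2px(p,[.5823,.0174,.08]));print(u,v)
cv2.imwrite("pics/w6.png",p["image"])
E
```

```text
time_s: 16.3
position: [0.5822, 0.0165, 0.2669]
tool_rot: [[0.066, 0.998, -0.0], [0.998, -0.066, -0.001], [-0.001, -0.0, -1.0]]
ft_force: [-3.2, -3.1, 5.2]
grip_width: 0.0093
gripper_force: 60.3
[-0.5655012   0.80816483  0.52197318]Traceback (most recent call last):
  File "<stdin>", line 4, in <module>
  File "h.py", line 38, in brass
    q=max(cs,key=cv2.contourArea)[:,0]
      ~~~^^^^^^^^^^^^^^^^^^^^^^^^
ValueError: max() iterable argument is empty
```

```bash
python3 -m creep '0 0 -0.15 -0.02 -0.02 0 0;0 0 -0.25 -0.02 -0.02 0 0;0 0 -0.25 -0.02 -0.02 0 15;0 0 -0.25 -0.02 -0.02 0 30;0 0 -0.25 -0.02 -0.02 0 30;0 0 -0.25 -0.02 -0.02 0 30;0 0 -0.25 -0.02 -0.02 -0.3 30;0 0 -0.25 -0.02 -0.02 -0.8 30;0 0 -0.25 -0.02 -0.02 -1.8 30;0 0 -0.25 -0.02 -0.02 -3 30;0 0 -0.25 -0.02 -0.02 -4 30;0 0 -0.25 -0.02 -0.02 -4 30'; python3 - <<'E'
from h import *
p=get_image("wrist");cv2.imwrite("pics/w6.png",p["image"])
for n in("wrist","scene","side"):
    if n!="wrist":p=get_image(n)
    P,c=sel(p,(.582,.018),.04,.108,.2);print(n,rect(P),P[:,2].max())
    P,c=sel(p,(.545,.01),.12,.075,.1);b,g,r=c.T
    blue=(b>100)&(b>1.6*r)&(b>1.3*g);print(rect(P[blue]))
print(env.observe()["position"])
E
```

```text
time_s: 17.55
position: [0.5816, 0.0161, 0.3917]
tool_rot: [[0.032, 0.999, 0.009], [0.999, -0.032, -0.001], [-0.001, 0.009, -1.0]]
ft_force: [0.6, 0.2, 0.5]
grip_width: 0.0299
gripper_force: 0.0
wrist (array([584. ,  18.8]), array([33.9,  9.8]), 88.8) 0.13315365512666927
(array([518.3,  12.3]), array([72.4, 62.1]), 4.3)
scene (array([584. ,  15.9]), array([34.5,  9.9]), 88.2) 0.13469436036747784
(array([517.1,  13.2]), array([75.3, 60. ]), 2.1)
side (array([579.8,  18.9]), array([33.2, 10.8]), 88.2) 0.13440987547187422
(array([516.1,  12.2]), array([69.9, 60. ]), 3.1)
[0.58135995 0.01606832 0.38622132]
```

View pics/w6.png

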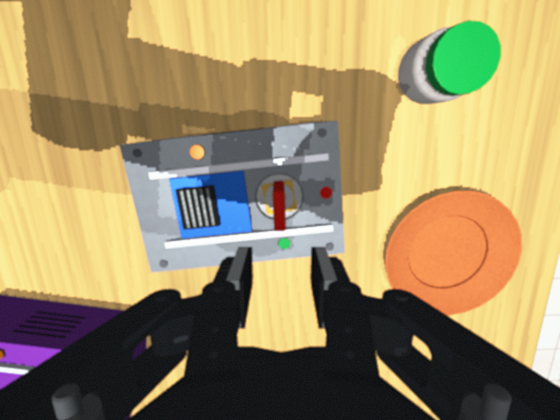

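The key stands upright at (280,205), across the box and pointing at the green dot, with its top at 133 mm (fully home). The shutter is fully back and the gripper is clear.

```bash
python3 -c "
from rig import job
print(job.close_job())"
```

```text
the job is handed in; nothing more can be done
None
```

The job is handed in: by my last camera check the shutter was fully open and the key was fully home, turned clockwise to its stop and released. The judge's verdict was not shown.

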